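# Release the red-capped sample and trap it

### The arm

A 6-joint arm with a two-finger parallel gripper is mounted at the origin on the work surface. World frame = base frame: x ahead of the robot, y to its left, z up, the work surface at z = 0. Lengths are in m, angles in rad, forces in N, time in s.
With the tool pointing down it reaches from about 0.325 to 0.9 m from the base axis. Payload 6.1 kg.
Tool frame: the origin (TCP) lies midway between the tips of the shut fingers; the grasp point (between the pads) lies 19 mm behind it; z points along the fingers, y is the line along which they close (so a half turn about z gives the same grasp; the last joint's range is limited). The gripper opens to 85 mm and grips with 20 to 120 N. Pads are 22 mm wide; open, the fingers measure 114 mm over their backs; the gripper's body (76 mm by 85 mm) begins 54 mm behind the grasp point. The pads swing forward as they close: fully open they stand 13 mm farther back than shut.
Start: joints at [-1.247, 0.22, 1.526, -0, 1.395, -0.126], TCP at [0.272, -0.563, 0.231] pointing down, gripper open.
Joint ranges: [-2.98, 2.98], [-0.91, 2.08], [0.09, 2.57], [-1.24, 4.39], [0.2, 2.65], [-2.68, 2.68]. Speed limits (rad/s): [2.57, 2.57, 3.01, 3.14, 3.14, 3.14].

### API

Orientations are given as [roll, pitch, yaw] about the fixed x, y, z axes, in that order (R = Rz(yaw) Ry(pitch) Rx(roll)).
In Python, from plant import movep, move_l, set_joints, gripper_to, hold, inverse_kinematics, observe, get_image, get_calibration, Unreachable, job_done gives the robot as it stands. Calls block until the motion is done:
- movep(position, orientation): joint-space move of the TCP to a pose.
- move_l(position, feed=0.15, rotation=None, max_force=None): straight line of the TCP; rotation=None keeps the orientation; feed is the mean speed in m/s. With max_force (N) it stops when the force on the tool has changed by that much, and returns True; else False.
- set_joints(angles): joint-space move.
- gripper_to(opening, f_grip=None): finger opening in m; f_grip is the grip in N (None keeps the last); returns when the fingers have stopped.
- hold(seconds).
- inverse_kinematics(position, orientation): joint angles nearest the present ones, or None.
- observe(): the state.
- get_image(name): name is "scene" or "top"; returns (picture, depth): 384x512x3 uint8, red, green, blue; 384x512 float32, m along the optical axis (not along the pixel's ray), 0 where there is no reading.
- get_calibration(name): a dict with "intrinsics" (3x3 intrinsics, pixels), "dist_coeffs" ([k1, k2, p1, p2, k3] as OpenCV has them; the pictures are not rectified), "world_from_camera" (4x4, takes a point from camera to world coordinates). Camera axes: x right, y down, z forward; pixel columns grow to the right and rows downward; lengths in m; the calibration is good to about 2 mm. A picture is of the moment at which its call begins. get_calibration takes no time and is no camera call.
A pose or a line that the arm cannot do raises Unreachable and nothing moves.
- job_done(): hands the job in; it is judged then, once.
The state is a dict: "time_s": time; "q": joint angles; "joint_velocities": joint speeds; "joint_torque": joint torques, N m; "eef_pos": TCP position; "tcp_rot": TCP orientation; "ft_force": force on the tool from outside, world axes, zero at the start; "torque": the same for the moment, N m; "opening": finger opening in m; "grasp_force": force on a finger pad.
Only numpy, scipy, OpenCV 4.12 (cv2) and the standard library are available. Lean on these libraries where they do the work, as an engineer would, in place of code of your own. Each camera call takes 0.05 s, during which the arm holds its last target. There are 200 camera calls.

### The job

Press down the yellow key of the station that holds the red-capped sample carrier with one finger, so that the carrier pops out, and trap the carrier on the deck with the other finger before it slides to the end. Do not pinch, squeeze or lift the carrier, and leave the blue-capped sample latched and everything else on the bench alone. Finish while still holding: one finger keeping the key down, the other stopping the popped-out carrier.

Things in the scene. Friction and masses are not known exactly. Their poses are not given: they have to be found in the camera images.
- station_red: Fixed white station holding the red-capped carrier (both stations look alike). Origin: on the table under its yellow key's centre. The carrier slides out along its own -x; y across, z up. Block from x=+28 to -112, 70 wide, level deck 45 above the table. From x=-15 to -112 two guide rails, inner faces 37 apart, 5 thick, 9 high above the deck; a collar as high surrounds the key.
- gate_red (a point): Fixed point on the deck at the steel gate, 50 ahead of the key's centre in the slide direction. The gate (3 thick, standing 7 above the deck) goes down with the key; with the key about 7 down it frees the carrier, and a black spring pusher (about 2 N, damped) drives it out at about 30 to 75 mm/s, to the deck end in 1 to 1.5 s if not stopped. The gate rises if the key is let go.
- deck_end_red (a point): Fixed point in the middle of the deck's end edge, on the deck, 112 ahead of the key's centre. Clear deck from the latched carrier's front to this edge is 64 long. Beyond lies an open run-off tray, 64 long x 70 wide x 26 high, on the table.
- key_red (a joint): Travel of this station's yellow key in m: 0 up, 0.010 fully down. Spring return: about 1.5 N at the start of travel, 4 N at full travel, plus up to 2 N of friction from the loaded gate.
- key_red_top (a point): Centre of the key's top face, 28 long (along the station's x) x 34 wide; 67 above the table (22 above the deck) when up, 57 (12 above the deck, so above rails and collar) when fully down. Moves with the key.
- carrier_red: Loose grey sample carrier, block 28 long (slide direction) x 34 wide x 34 high, with a red round cap 18 across x 10 high on top; 44 high in all, about 60 g. Origin: centre of its underside; z up. Latched, it stands on the deck with its origin at x=-34 in the station's frame: rear face 20 and front face 48 ahead of the key's centre.
- station_blue: Fixed white station holding the blue-capped carrier (both stations look alike). Origin: on the table under its yellow key's centre. The carrier slides out along its own -x; y across, z up. Block from x=+28 to -112, 70 wide, level deck 45 above the table. From x=-15 to -112 two guide rails, inner faces 37 apart, 5 thick, 9 high above the deck; a collar as high surrounds the key.
- gate_blue (a point): Fixed point on the deck at the steel gate, 50 ahead of the key's centre in the slide direction. The gate (3 thick, standing 7 above the deck) goes down with the key; with the key about 7 down it frees the carrier, and a black spring pusher (about 2 N, damped) drives it out at about 30 to 75 mm/s, to the deck end in 1 to 1.5 s if not stopped. The gate rises if the key is let go.
- deck_end_blue (a point): Fixed point in the middle of the deck's end edge, on the deck, 112 ahead of the key's centre. Clear deck from the latched carrier's front to this edge is 64 long. Beyond lies an open run-off tray, 64 long x 70 wide x 26 high, on the table.
- key_blue (a joint): Travel of this station's yellow key in m: 0 up, 0.010 fully down. Spring return: about 1.5 N at the start of travel, 4 N at full travel, plus up to 2 N of friction from the loaded gate.
- key_blue_top (a point): Centre of the key's top face, 28 long (along the station's x) x 34 wide; 67 above the table (22 above the deck) when up, 57 (12 above the deck, so above rails and collar) when fully down. Moves with the key.
- carrier_blue: Loose grey sample carrier, block 28 long (slide direction) x 34 wide x 34 high, with a blue round cap 18 across x 10 high on top; 44 high in all, about 60 g. Origin: centre of its underside; z up. Latched, it stands on the deck with its origin at x=-34 in the station's frame: rear face 20 and front face 48 ahead of the key's centre.
- reagent_amber: Loose amber reagent bottle, 36 diameter x 75 high, bystander. Origin: centre of its underside.
- reagent_green: Loose green reagent bottle, 36 diameter x 75 high, bystander. Origin: centre of its underside.
- label_roll: Loose roll of paper labels, 70 diameter x 30 high, bystander. Origin: centre of its underside.
- marker: Loose black marker lying down, 14 diameter, about 120 to 135 long along its x, bystander. Origin: under its middle.
- pen_cup: Loose white plastic cup, 72 diameter x 85 high, bystander. Origin: centre of its underside.
- small_carton: Loose cardboard carton 70 x 100 x 45 high, bystander. Origin: centre of its underside.
There are look-alikes about, which are no part of the job. What is shaped like the station_red but orange or turquoise is not meant.

How it is judged:
By the outcome, as a careful person would: the job done as asked, in the order asked, and still so for the second after the job is handed in, while the arm keeps its last pose, push and grip.
It also fails if it takes over 32 s, if anything falls off the work surface, if the arm or the gripper's body presses on something with over 40 N, if the wrist force passes 120 N, or if a joint passes its speed limit or range.

## Working session

There is one attempt and no reset: what is moved stays moved. The work goes in short steps, each a Python script; the robot and the scene stay as the last script left them, time stands still between calls to the robot, and variables do not carry over. Pictures are saved under pics/ and viewed, at most 10 in all, crops included, and the job is handed in when it is done.

```bash
mkdir -p pics; ls
python3 - <<'E'
from plant import *
import cv2,numpy as np
for n in("scene","top"):
    p,d=get_image(n); np.savez(f"{n}.npz",p=p,d=d); cv2.imwrite(f"pics/{n}0.png",p[:,:,::-1])
    c=get_calibration(n); print(n,c)
o=observe();print(o)
E
```

```text
pics
scene {'intrinsics': array([[413.79292395,   0.        , 246.75563381],
       [  0.        , 413.79292395, 187.00404686],
       [  0.        ,   0.        ,   1.        ]]), 'dist_coeffs': array([-0.0732055,  0.       ,  0.       ,  0.       ,  0.       ]), 'world_from_camera': array([[ 0.61233613,  0.45515565, -0.64643469,  1.21672963],
       [ 0.79059134, -0.34928789,  0.50295458, -0.54188358],
       [ 0.00313081, -0.81904292, -0.5737237 ,  0.69715733],
       [ 0.        ,  0.        ,  0.        ,  1.        ]])}
top {'intrinsics': array([[486.95137277,   0.        , 257.19737518],
       [  0.        , 486.95137277, 199.31862202],
       [  0.        ,   0.        ,   1.        ]]), 'dist_coeffs': array([-0.03883727,  0.        ,  0.        ,  0.        ,  0.        ]), 'world_from_camera': array([[ 3.94926717e-02, -9.75371605e-01,  2.17003597e-01,
         2.27953802e-01],
       [-9.99213657e-01, -3.77846434e-02,  1.20161538e-02,
         7.52416604e-04],
       [-3.52081173e-03, -2.17307507e-01, -9.76096845e-01,
         1.36217490e+00],
       [ 0.00000000e+00,  0.00000000e+00,  0.00000000e+00,
         1.00000000e+00]])}
{'time_s': 0.1, 'q': array([-1.24711458e+00,  2.21149730e-01,  1.52751329e+00,  8.32721128e-06,
        1.39469872e+00, -1.26077534e-01]), 'joint_velocities': array([-0.00161192, -0.00260421, -0.00321676,  0.00142328,  0.001172  ,
        0.00162664]), 'joint_torque': array([ 1.94284177e-03, -4.98244822e+01, -3.90545762e+01, -2.98716650e-04,
        5.69287688e-03, -1.50070889e-08]), 'eef_pos': array([ 0.27155307, -0.56231284,  0.23029833]), 'tcp_rot': array([-3.13983864e+00, -2.30582435e-04,  4.49757612e-01]), 'ft_force': array([ 0.29464449,  0.18004024, -0.74775525]), 'torque': array([ 0.03261977,  0.00682439, -0.01674771]), 'grasp_force': 0.0, 'opening': 0.08578021660977178}
```

View pics/scene0.png

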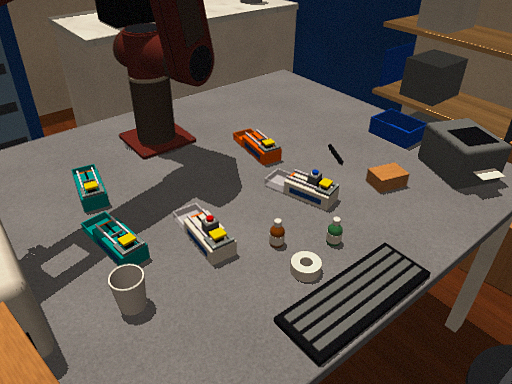

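View pics/top0.png

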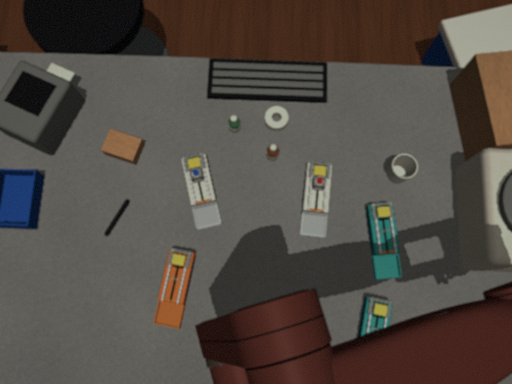

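Candidates for the target:
- White station with red cap: scene (209,218), top (319,181). This one fits the description.
- White station with blue cap: scene (316,173), top (196,173).
- Orange station: top (178,260).
- Turquoise stations: top (383,212) and (380,310).

I'll localise the red one and check it in a crop.

```bash
cat > h.py <<'E'
import cv2,numpy as np
from plant import get_calibration
def ray(n,uv,z):
    c=get_calibration(n);K,D,T=c["intrinsics"],c["dist_coeffs"],c["world_from_camera"]
    x,y=cv2.undistortPoints(np.array([[uv]],float),K,D)[0,0]
    r=T[:3,:3]@[x,y,1]; return T[:3,3]+r*(z-T[2,3])/r[2]
def mask(p,lo,hi):
    return cv2.inRange(cv2.cvtColor(p,cv2.COLOR_RGB2HSV),lo,hi)
def blob(m,near,R=25):
    z=np.zeros_like(m);cv2.circle(z,near,R,255,-1);m=m&z
    n,l,s,c=cv2.connectedComponentsWithStats(m);i=1+np.argmax(s[1:,4]);return c[i],s[i,4],l==i
E
python3 - <<'E'
from h import *
near={"scene":[(222,236),(209,218)],"top":[(320,171),(319,182)]}
for n in near:
    p=np.load(n+".npz")["p"]
    k,a,_=blob(mask(p,(22,140,60),(35,255,255)),near[n][0],18)
    m=mask(p,(0,140,50),(8,255,255))|mask(p,(172,140,50),(180,255,255))
    r,b,_=blob(m,near[n][1],12)
    print(n,k,a,ray(n,k,.066),r,b,ray(n,r,.086))
    # white station body: bright low-saturation
    w=mask(p,(0,0,100),(180,60,255));c,a,l=blob(w,near[n][0],60)
    print(a,cv2.minAreaRect(np.argwhere(l)[:,::-1].astype(np.float32)))
    u,v=map(int,k);s=p[v-50:v+75,u-75:u+75];
    cv2.imwrite(f"pics/c_{n}.png",cv2.resize(s[:,:,::-1],None,fx=3,fy=4.0*.75,interpolation=cv2.INTER_CUBIC))
a,b=[cv2.imread(f"pics/c_{n}.png") for n in near];cv2.imwrite("pics/crop.png",cv2.resize(np.hstack([a,b]),(800,333)))
E
```

```text
scene [216.99295775 232.96478873] 142 [ 0.60941662 -0.15545663  0.066     ] [209.425 217.925] 40 [ 0.57438775 -0.15184153  0.086     ]
8268 ((224.56907653808594, 242.35507202148438), (105.90751647949219, 119.6169204711914), 67.98871612548828)
top [319.47572816 169.93203883] 103 [ 0.60596126 -0.15207678  0.066     ] [319.42105263 179.89473684] 19 [ 0.57207455 -0.14988539  0.086     ]
3226 ((295.02435302734375, 188.2804718017578), (73.21610260009766, 79.62113189697266), 6.340191841125488)
```

View pics/crop.png

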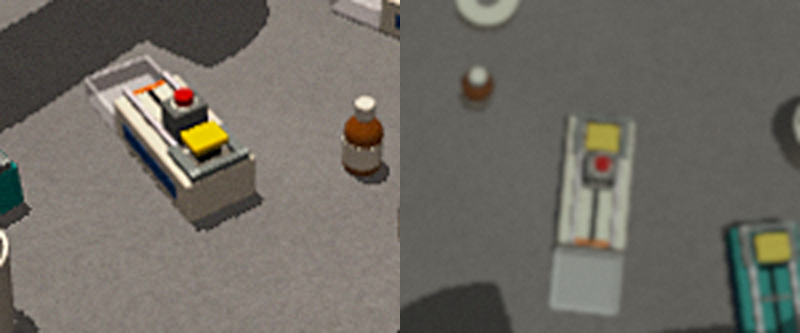

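The crop shows the red cap on a grey carrier in front of the yellow key. An orange stripe at the deck end (about top (316,210), scene (197,215)) gives the slide axis.

Run:
```python
from h import *
for n,near,k in(("scene",(197,215),(0.60941662,-0.15545663)),("top",(316,210),(0.60596,-0.15208))):
    p=np.load(n+".npz")["p"]
    s,a,_=blob(mask(p,(5,90,60),(20,255,255)),near,12)
    e=ray(n,s,.0455); d=np.array(k)-e[:2]
    print(n,s,a,e,np.linalg.norm(d),np.degrees(np.arctan2(d[1],d[0])))
# top view: direct estimate of the axis from the whole station's white mask on depth-raised pixels
z=np.load("top.npz");d=z["d"];c=get_calibration("top");K,T=c["intrinsics"],c["world_from_camera"]
v,u=np.mgrid[150:215,290:345]
q=cv2.undistortPoints(np.stack([u,v],-1).reshape(-1,1,2).astype(float),K,c["dist_coeffs"])[:,0]
dd=d[150:215,290:345].ravel();P=(np.c_[q,np.ones(len(q))]*dd[:,None])@T[:3,:3].T+T[:3,3]
m=(P[:,2]>.036)&(P[:,2]<.1);X=P[m]
r=cv2.minAreaRect(X[:,:2].astype(np.float32)*1000);print(m.sum(),r,np.median(X[:,2]))
```

```text
scene [196.72413793 214.34482759] 29 [ 0.50059672 -0.14348057  0.0455    ] 0.10947692625051057 -6.280350596546144
top [315.93103448 209.82758621] 29 [ 0.49728031 -0.14603666  0.0455    ] 0.10884758147948011 -3.1827640444209653
1259 ((563.4381713867188, -149.9923095703125), (70.37513732910156, 142.34487915039062), 85.64739990234375) 0.04846230316391931
```

```bash
cat >> h.py <<'E'
YAW=-0.077; KEY=np.array([0.6065,-0.1535]); AX=np.array([np.cos(YAW),np.sin(YAW)])
E
python3 - <<'E'
from h import *
from plant import *
c=KEY-AX*.046
best=min(((inverse_kinematics([*c,.11],[np.pi,0,YAW+s*np.pi/2]),s) for s in(1,-1)),key=lambda t:9 if t[0] is None else abs(t[0][5]))
print(best);s=best[1]
movep([*c,.2],[np.pi,0,YAW+s*np.pi/2])
move_l([*c,.085],feed=.1)
hold(.3)
o=observe();print(o["time_s"],o["eef_pos"],c,o["tcp_rot"],o["ft_force"],o["opening"])
a=get_image("scene")[0];b=get_image("top")[0]
A=cv2.resize(a[130:280,140:290],(400,400),interpolation=3);B=cv2.resize(b[130:250,260:380],(400,400),interpolation=3)
cv2.imwrite("pics/hover.png",np.hstack([A,B])[:,:,::-1])
E
```

```text
(array([-0.39721969,  0.23137702,  1.7524463 ,  0.        ,  1.15776933,
       -0.32021969]), 1)
3.5333 [ 0.56086459 -0.15005479  0.08538901] [ 0.5606363 -0.1499615] [3.14091732e+00 2.20409506e-04 1.49379510e+00] [-0.7220752   0.74662466 -0.67373336] 0.08531647476849533
```

View pics/hover.png

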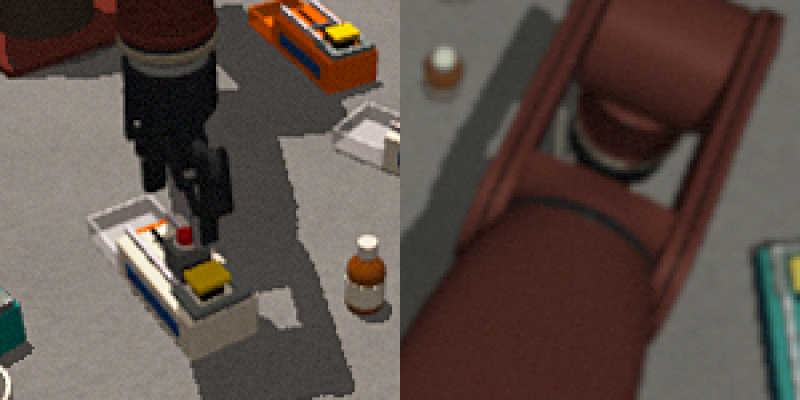

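The fingers straddle the red carrier, with the key finger's tip at about crop (210,240), above the yellow key. I'll compare that with its expected pixel before pressing.

Run:
```python
from h import *
im=cv2.imread("pics/hover.png")
c=get_calibration("scene");T=np.linalg.inv(c["world_from_camera"])
def pr(x,y,z):
    P=KEY+AX*x+np.array([-AX[1],AX[0]])*y
    p=cv2.projectPoints(np.array([[*P,z]]),cv2.Rodrigues(T[:3,:3])[0],T[:3,3],c["intrinsics"],c["dist_coeffs"])[0].ravel()
    return tuple(((p-[140,130])*400/150*2).astype(int))
A=cv2.resize(im[150:350,50:350],None,fx=2,fy=2,interpolation=2)
A=cv2.resize(im[:,:400],None,fx=2,fy=2,interpolation=2)
A=np.clip(A.astype(float)*1.6,0,255).astype(np.uint8)
for z,col,pts in((.067,(255,0,0),[(-14,-17),(-14,17),(14,17),(14,-17)]),(.098,(0,255,0),[(-3,-11),(-3,11),(11,11),(11,-11)]),(.098,(0,255,255),[(-89,-11),(-89,11),(-103,11),(-103,-11)])):
    cv2.polylines(A,[np.array([pr(x/1e3,y/1e3,z) for x,y in pts])],True,col,1)
cv2.imwrite("pics/ov.png",A[200:700,100:700])
```

```text
(no output)
```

View pics/ov.png

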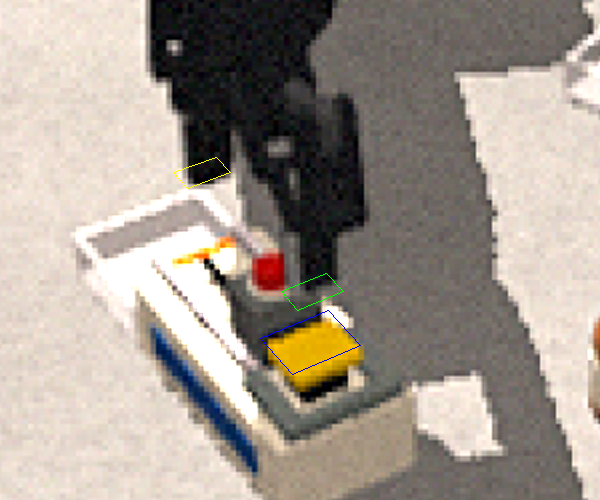

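The tips land where predicted (green), over the key. Pressing now.

Run:
```python
from h import *
from plant import *
o=observe();p=o["eef_pos"];f0=o["ft_force"]
c=KEY-AX*.046
def pr(t):
    o=observe();print(t,round(o["time_s"],2),o["eef_pos"].round(4),(o["ft_force"]-f0).round(2),o["opening"])
print(move_l([*c,.062],feed=.06,max_force=10));pr("near")
print(move_l([*c,.034],feed=.025,max_force=12));pr("pressed")
hold(1.5);pr("held")
a=get_image("scene")[0]
cv2.imwrite("pics/press.png",np.clip(cv2.resize(a[130:280,140:290],(600,600),interpolation=3)[:,:,::-1]*1.6,0,255))
```

```text
False
near 4.17 [ 0.5602 -0.1498  0.0613] [ 0.27 -0.23 -1.07] 0.08510104180215575
True
pressed 4.93 [ 0.5611 -0.1501  0.0438] [-3.1  -0.14  7.54] 0.08553304669999652
held 6.43 [ 0.561  -0.1501  0.0437] [-3.7   0.4   7.98] 0.08543895419394826[ WARN:0@6.040] global loadsave.cpp:1063 imwrite_ Unsupported depth image for selected encoder is fallbacked to CV_8U.
```

View pics/press.png

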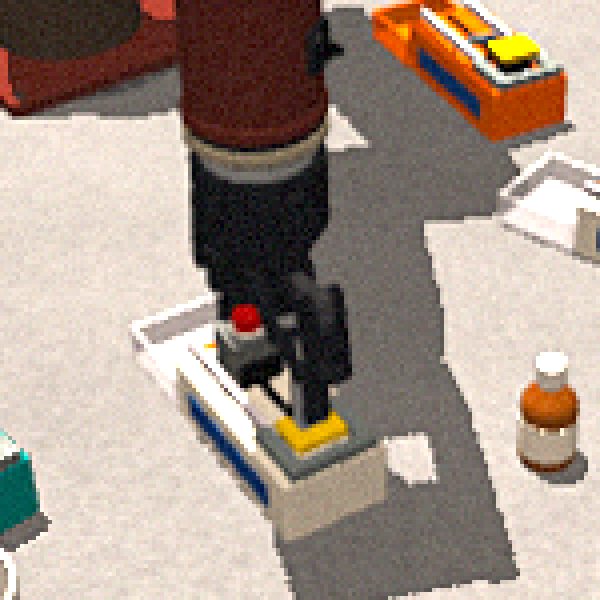

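The carrier has popped out, with its cap at crop (246,318), and rests against the front finger. The key is down under the other finger. One numeric check of where it stopped, and then I'll hand in.

Run:
```python
from h import *
from plant import *
xs=[]
for _ in range(2):
    p=get_image("scene")[0]
    m=mask(p,(0,140,50),(8,255,255))|mask(p,(172,140,50),(180,255,255))
    r,a,_=blob(m,(202,210),10);q=ray("scene",r,.086);d=q[:2]-KEY
    xs.append(d@AX*1e3);print(a,"station x,y mm",d@AX*1e3,d@[-AX[1],AX[0]]*1e3)
    hold(.5)
o=observe();print(o["eef_pos"],o["ft_force"])
if abs(xs[0]-xs[1])<2 and -82<xs[1]<-62 and o["eef_pos"][2]<.0455: print(job_done())
```

```text
43 station x,y mm -72.62344350187003 -1.2997269434877001
44 station x,y mm -72.74222539602779 -1.482372378548003
[ 0.56105017 -0.15011644  0.04373852] [-3.88110116  0.79138484  7.60171599]
the job is handed in; nothing more can be done
None
```

The job is handed in: one finger is holding the red station's key fully down, and the other has stopped the popped-out red carrier on the deck, about 39 mm along its slide and roughly 25 mm short of the deck end.

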